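# Load the field soil dryer and set its vent

## Robot

A 6-joint arm with a two-finger parallel gripper is mounted at the origin on the work surface. World frame = base frame: x ahead of the robot, y to its left, z up, the work surface at z = 0. Lengths are in m, angles in degrees, forces in N, time in s.
With the tool pointing down it reaches from about 0.325 to 0.85 m from the base axis. Payload 4.4 kg.
Tool frame: the origin (TCP) lies between the finger pads; the fingertips stand 11 mm ahead of it and the grasp point (between the pads) lies 8 mm behind it; z points along the fingers, y is the line along which they close (so a half turn about z gives the same grasp; the last joint's range is limited). The gripper opens to 94 mm and grips with 3 to 60 N. Pads are 16 mm wide; open, the fingers measure 119 mm over their backs; the gripper's body (75 mm by 177 mm) begins 78 mm behind the grasp point.
Start: joints at [60.304, 11.837, 88.321, -0, 79.842, -8.623], TCP at [0.207, 0.537, 0.216] pointing down, gripper open.
Joint ranges: [-156.59, 156.59], [-49.26, 127.26], [12.9, 141.05], [-63.56, 243.56], [4.71, 150.69], [-161.64, 161.64]. Speed limits (degrees/s): [159.86, 159.86, 180, 180, 180, 180].

## Interface

Orientations are given as a 3x3 rotation matrix whose columns are the frame's x, y, z axes.
In Python, from rig import r gives the robot as it stands.
- The arm moves only by the shell command python3 -m creep 'ROWS'. ROWS is JSON, a list of rows, each a list of 3 entries, a list of its own where there are three numbers: the turn, a rotation vector about the world's x, y, z in rad, then the shift along the world's x, y, z in mm, then the finger opening in mm, from 0 to 94. A call has 1 to 5 rows; each row shifts and turns the commanded pose from where the row before left it; what a row does not reach is not made up. A row lasts 1/12 s, in which the tool goes at most 41.7 mm and 7.16 degrees, less where a joint would pass 70% of its speed; a pose out of reach is approached as far as the arm can. A call is refused whole if a number of a shift passes 41.7 or a number of a turn 0.125, either way. A call with a gripper value outside its range is refused whole. The fingers move at their own pace and stop on an object; the grip force is fixed at half the most. Time passes only in rows, so rows that do not move let the fingers close. It gives the time, the measured TCP pose, the force, the opening and the grip force at its end, in the units of the state.
- r.get_state(): the state, without advancing time (a new reading comes with each control period).
- r.camera(name): name is "scene" or "top"; returns a dict with "img" (480x640x3 uint8, blue, green, red), "fovy" (degrees; the focal length in pixels is half the picture's height over the tangent of half this angle, whatever the lens; pixels are square), "cx", "cy" (the principal point, pixels), "xyz" and "rotation" of the camera in the world. Camera axes: x right, y up, looking along -z (the intrinsics and any distortion apply to the point x, -y, -z); pixel columns grow to the right and rows downward; lengths in m; the calibration is good to about 2 mm. A picture is of the moment at which its call begins. There is no depth.
- r.hand_in(): hands the job in; it is judged then, once.
Trained networks look in the newest picture that a camera, given by its name, has taken for a name from the list of things; names that differ only in an ending like _2 or _b are one class to them, and where a whole thing is asked for, a point or a joint stands for the part that bears it (a point fixed in the world has none). Each returns a list of dicts, best first, with "score" (0 to 1); they miss things now and then, are a little off and sometimes report something else, mostly with a low value. They report only what shows in the picture. A call takes as long as a camera call.
- r.masks_of(thing, camera): "mask" (480x640 bool, what is visible of it) and "point" ([column, row] in pixels, amid what is visible of it).
- r.tip_of(thing, camera): "point" ([column, row] in pixels: a listed point, or the origin of a listed thing).
The state is a dict: "time_s": time; "joints": joint angles; "dq": joint speeds; "tau": joint torques, N m; "position": TCP position; "eef_rot": TCP orientation; "contact_force": force on the tool from outside, world axes, zero at the start; "ft_torque": the same for the moment, N m; "finger_gap": finger opening in m; "grip_force": force on a finger pad.
Only numpy, scipy, OpenCV 4.12 (cv2) and the standard library are available. Lean on these libraries where they do the work, as an engineer would, in place of code of your own. Each camera call takes 0.05 s, during which the arm holds its last target. There are 200 camera calls.

## Task

Set the soil tin that is still standing on the bench down gently in the free front part of the dryer's pulled-out tray, slide the loaded tray fully home, and then set the red vent lever to 60 degrees, the third of the four long marks counted from the shut (left) end of its scale. Keep all three tins upright in the tray, do not let any fall or jerk them about, and leave the other things on the bench where they are.

Things in the scene. Friction and masses are not known exactly. Their poses are not given: they have to be found in the camera images.
- dryer: Fixed countertop soil-sample dryer, white and grey, 320 mm wide (y), 246 mm high, turned by up to 0.2 rad. Origin: centre of the underside of its 250 mm deep lower part; x points away from the robot, into the dryer, z up. The front face with the tray opening is at x = -0.125. The control head above it overhangs this face by 40 mm.
- slot (a point): Middle of the lower edge of the tray opening in the dryer's front face (dryer frame x = -0.125, y = 0, z = 0.050). The opening is 236 mm wide and 80 mm high. The overhang above keeps a tool that points straight down from pushing the tray home: lean it 25 to 40 degrees, fingers pointing forward (dryer's +x) and down, its body towards the robot.
- head_edge (a point): Middle of the edge of the overhanging control head (dryer frame x = -0.165, y = 0, z = 0.162). Below it an upright lip goes down to z = 0.130; above it the white control panel slopes up and back, 40 degrees from level, facing the robot, to x = -0.065, z = 0.246. The vent lever and its scale are on the left half (+y), a flat display on the right.
- tray: Loose steel pan 240 mm long (x), 206 wide (y), 28 deep, 3 mm floor. Origin: centre of its underside, x into the dryer. Side flanges ride in slotted roller runners (2 mm play): it slides along the dryer's x and its front sags up to 4 mm. Starts 135 to 160 mm out. Home: its front plate stops on the dryer's face, origin at dryer x = -0.005, z = 0.060. Loaded 1.1 kg; 1 to 3 N slide it.
- tray_knob (a point): Centre of the flat front end of the tray's black round knob: 32 mm across, its axis along the tray's x, at tray frame x = -0.156, y = 0, z = 0.020; the knob's head is 22 mm long. Behind it is the tray's white upright front plate: 250 mm wide, 8 mm thick (tray x -0.128 to -0.120), its top 44 mm above this point. Push or pinch it here.
- tray_free (a point): Middle of the free front part of the tray, on the upper side of its floor (tray frame x = -0.070, y = 0, z = 0.003). The free space is about 95 mm long in x (tray x -0.117 to -0.02) and 200 mm wide.
- tin: The soil tin to load: lidded round aluminium tin with a copper-coloured lid, 64 mm across the lid (top 12 mm), 62 mm below it, 42 mm tall, about 0.18 kg; starts upright on the bench, left or right of the tray. It is the only such tin not in the tray. Origin: centre of its underside, z up.
- tin_a: Same kind of tin, already in the rear left of the tray (about x = 0.065, y = 0.048 in the tray's frame). Origin: centre of its underside.
- tin_b: Same kind of tin, already in the rear right of the tray (about x = 0.065, y = -0.048 in the tray's frame). Origin: centre of its underside.
- vent (a joint): Angle of the vent lever, rad: 0 = shut (lever 45 degrees left of straight up the panel, seen from the robot), growing clockwise to 1.571 = fully open (45 degrees right). The scale has long black marks at 0, 30, 60 and 90 degrees and short ones half way between. The lever stays where it is left; about 2 N at the grip moves it. Starts between 0 and 0.6.
- vent_grip (a point): Point on the axis of the red upright grip at the end of the steel lever: a round post 18 mm across that stands square to the sloping panel, from 10 to 55 mm above it; this point is 36 mm above the panel and 78 mm from the pivot axis. It moves with the lever.
- vent_pivot (a point): Pivot of the vent lever on the panel's surface (dryer frame x = -0.1481, y = 0.055, z = 0.1761). The pivot axis is the panel's normal: leaning 40 degrees from vertical towards the robot. The flat lever arm, 14 mm wide, runs 7 to 11 mm above the panel; the hub is 28 mm across.
- sample_jar: amber glass jar, 64 mm across, 75 mm tall, white lid; bystander that stands on the bench on the other side of the dryer from the loose tin. Origin: centre of its underside.
- wash_bottle: white squeeze bottle with a thin clear spout, 60 mm across, 176 mm tall; bystander to the right of the dryer. Origin: centre of its underside.
- spray_can: green and yellow can, 54 mm across, 170 mm tall; bystander to the left of the dryer. Origin: centre of its underside.
- spatula: steel spatula 190 mm long lying on the bench between robot and dryer; bystander.
- tape: roll of orange tape lying flat, 90 mm across, 30 mm high; bystander between robot and dryer. Origin: centre of its underside.

How it is judged:
By the outcome, as a careful person would: the job done as asked, in the order asked, and still so for the second after the job is handed in, with the robot touching nothing.
It also fails if it takes over 67 s, if anything falls off the work surface, if the arm or the gripper's body presses on something with over 40 N, if the wrist force passes 120 N, or if a joint passes its speed limit or range.

## Working session

There is one attempt and no reset: what is moved stays moved. The work goes in short steps, Python scripts to look and compute and a shell command to move; the robot and the scene stay as the last step left them, time stands still between calls to the robot, and variables do not carry over. Pictures are saved under pics/ and viewed, at most 10 in all, crops included, and the job is handed in when it is done.

```bash
mkdir -p pics; ls; cat > h.py <<'E'
import numpy as np, cv2
from rig import r
def cam(n,fn=None):
    c=r.camera(n)
    if fn: cv2.imwrite('pics/'+fn,c['img'])
    return c
def f(c): return 240/np.tan(np.radians(c['fovy'])/2)
def ray(c,p):
    R=np.array(c['rotation']); d=np.array([(p[0]-c['cx'])/f(c),-(p[1]-c['cy'])/f(c),-1.])
    return np.array(c['xyz']),R@d
def onz(c,p,z):
    o,d=ray(c,p); return o+d*(z-o[2])/d[2]
def proj(c,P):
    q=np.array(c['rotation']).T@(np.array(P)-np.array(c['xyz']))
    return np.array([c['cx']+f(c)*q[0]/-q[2], c['cy']-f(c)*q[1]/-q[2]])
def tri(c1,p1,c2,p2):
    A=np.zeros((3,3));b=np.zeros(3)
    for c,p in((c1,p1),(c2,p2)):
        o,d=ray(c,p); d/=np.linalg.norm(d); M=np.eye(3)-np.outer(d,d); A+=M;b+=M@o
    x=np.linalg.solve(A,b)
    return x,[np.linalg.norm(proj(c,x)-p) for c,p in((c1,p1),(c2,p2))]
E
python3 - <<'E'
from h import *
cs={n:cam(n,n+'0.png') for n in('scene','top')}
for n,c in cs.items(): print(n,{k:v for k,v in c.items() if k!='img'})
for t in ['slot','head_edge','tray_knob','tray_free','tin','vent_grip','vent_pivot','sample_jar','tape','spatula','wash_bottle','spray_can']:
    P={}
    for n in cs:
        P[n]=[(np.round(a['point'],1).tolist(),round(a['score'],2)) for a in r.tip_of(t,n)][:4]
    print(t,P)
    try: 
        x,e=tri(cs['scene'],P['scene'][0][0],cs['top'],P['top'][0][0]); print('   ',x.round(4),np.round(e,1))
    except Exception as e: print(e)
E
```

```text
pics
scene {'fovy': 57.531169563612394, 'cx': 330.0933388666798, 'cy': 242.68305186645378, 'xyz': array([ 0.27682355, -0.48823008,  1.03944984]), 'rotation': array([[ 0.84456199,  0.44757233, -0.29392865],
       [-0.53541542,  0.71279215, -0.45305373],
       [ 0.00673571,  0.54000589,  0.84163428]])}
top {'fovy': 54.984690317678066, 'cx': 322.6035933172467, 'cy': 240.16707016158796, 'xyz': array([ 0.43311482, -0.00199887,  1.16849087]), 'rotation': array([[ 0.02709514,  0.99313174, -0.11382095],
       [-0.99953429,  0.02851527,  0.01086701],
       [ 0.01403801,  0.1134735 ,  0.99344184]])}
slot {'scene': [], 'top': []}
list index out of range
head_edge {'scene': [([351.3, 239.3], 0.6), ([263.3, 175.0], 0.42)], 'top': [([330.6, 210.3], 0.89), ([302.2, 199.1], 0.3)]}
    [ 0.6235 -0.0321  0.1614] [3.5 3.8]
tray_knob {'scene': [([291.3, 282.3], 0.83), ([350.9, 185.7], 0.62)], 'top': [([322.2, 272.7], 0.63)]}
    [ 0.4764 -0.0137  0.0666] [2.  2.1]
tray_free {'scene': [([328.7, 266.7], 0.75), ([347.6, 186.1], 0.19)], 'top': [([323.3, 241.5], 0.9), ([327.8, 210.3], 0.44)]}
    [ 0.565
[... 462 characters left out ...]
jar {'scene': [([217.4, 201.5], 0.83)], 'top': [([162.3, 290.1], 0.73), ([485.7, 231.9], 0.16)]}
    [ 0.4318  0.3872 -0.0135] [0.8 1. ]
tape {'scene': [([213.7, 254.1], 0.58)], 'top': [([231.2, 326.2], 0.72), ([323.3, 241.0], 0.48)]}
    [0.3457 0.2053 0.0087] [0.  0.1]
spatula {'scene': [([287.0, 372.9], 0.64), ([323.1, 270.7], 0.42)], 'top': [([385.5, 330.3], 0.95), ([294.1, 172.5], 0.49)]}
    [ 0.3509 -0.1808 -0.0036] [2.9 2.7]
wash_bottle {'scene': [([433.3, 410.6], 0.69)], 'top': [([484.1, 229.3], 0.91)]}
    [ 0.6068 -0.4359 -0.0236] [1.7 1.5]
spray_can {'scene': [([259.1, 170.4], 0.59), ([434.6, 412.8], 0.43)], 'top': [([150.7, 222.0], 0.64)]}
    [ 0.6009  0.4295 -0.0123] [0.6 0.8]
```

View pics/scene0.png

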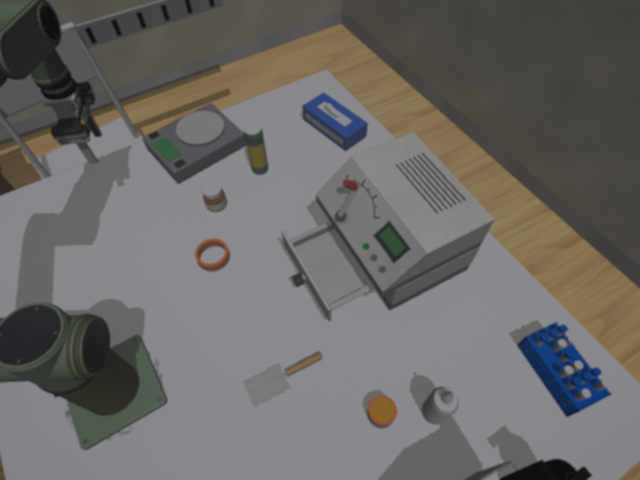

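View pics/top0.png

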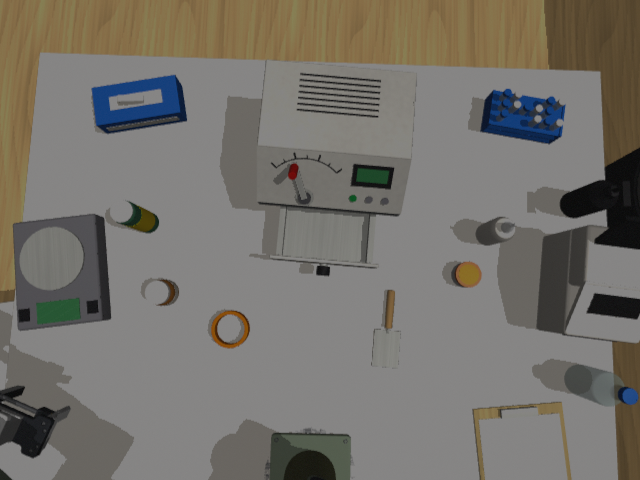

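The scene picture shows the loose tin at (381,410), the dryer with its front edge from about (318,197) to (386,285), the tray pulled out with its knob at (296,280), and the red grip at (349,185). In the top picture the tin is at (467,274), the knob at (323,271) and the grip at (293,171). I'll zoom in on both to get the dryer's yaw.

```bash
python3 - <<'E'
import cv2,numpy as np
t=cv2.imread('pics/top0.png')[140:280,250:420]; s=cv2.imread('pics/scene0.png')[170:310,275:405]
a=cv2.resize(t,None,fx=2.6,fy=4.2,interpolation=3)[:,:]; b=cv2.resize(s,None,fx=2.7,fy=4.2,interpolation=3)
o=np.hstack([a[:588],b[:588]])
cv2.imwrite('pics/zoom.png',o);print(o.shape)
E
```

```text
(588, 793, 3)
```

View pics/zoom.png

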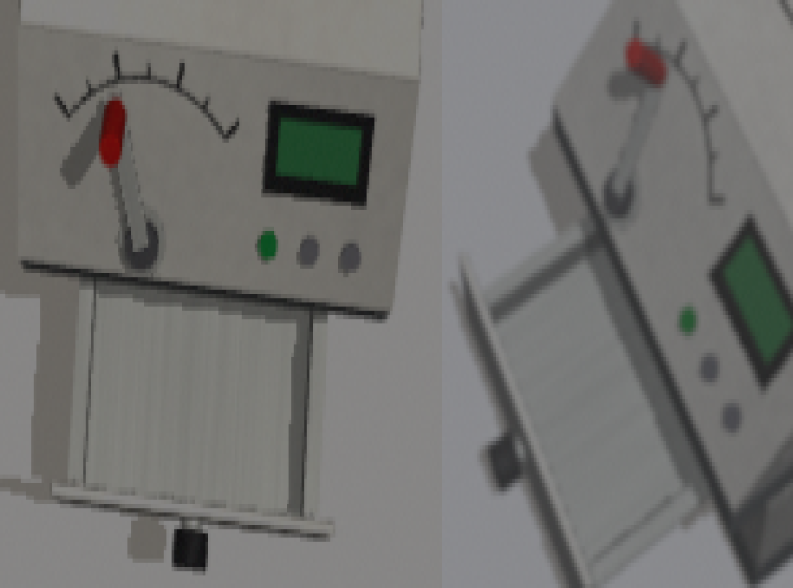

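```bash
cat > fit.py <<'E'
from h import *
from scipy.optimize import least_squares
import pickle
C={n:cam(n) for n in('scene','top')}
pickle.dump({n:{k:v for k,v in c.items() if k!='img'} for n,c in C.items()},open('cams.pkl','wb'))
D=[('top',(-.165,.16,.162),(258.5,202.4)),('top',(-.165,-.16,.162),(398.1,215)),('top',(-.065,.16,.246),(258.5,145.7)),('top',(-.065,-.16,.246),(410.8,158.6)),
('scene',(-.165,.16,.162),(317.2,195.7)),('scene',(-.165,-.16,.162),(383.5,292.6)),('top',(-.1481,.055,.1761),(303.2,197.)),('scene',(-.1481,.055,.1761),(340,215.5)),
('top',(-.165,0,.162),(330.6,210.3)),('scene',(-.165,0,.162),(351.3,239.3))]
def T(p,q):
    c,s=np.cos(p[2]),np.sin(p[2]); return np.array([p[0]+c*q[0]-s*q[1],p[1]+s*q[0]+c*q[1],q[2]])
res=lambda p:np.concatenate([proj(C[n],T(p,q))-u for n,q,u in D])
s=least_squares(res,[.79,-.02,0],loss='soft_l1'); p=s.x
print(p.round(4),np.round(res(p).reshape(-1,2),1).tolist())
np.save('dryer.npy',p)
# tray extension
for n,q,u in [('top',(-.128,.125,.122),(271.2,256.7)),('top',(-.128,-.125,.122),(376.9,266.7)),('top',(-.156,0,.078),(322.2,274.5)),('scene',(-.156,0,.078),(291.3,282.3))]:
    e=least_squares(lambda e:proj(C[n],T(p,(q[0]+e[0],q[1]+e[1],q[2])))-u,[-.15,0]); print('tray x,y in dryer',e.x.round(4))
print('slot',T(p,(-.125,0,.05)).round(4))
# tin: lid ellipse centroid via masks
for n in C:
    for m in r.masks_of('tin',n)[:3]:
        v,u=np.nonzero(m['mask']); print(n,m['score'],m['point'],u.mean().round(1),v.mean().round(1),len(u))
# vent angle
a,e=tri(C['scene'],(347.8,184.5),C['top'],(294.5,172.5)); print('grip tri',a.round(4),e)
for v in(0,15,30,45): 
    al=np.radians(v-45); up=np.array([np.sin(np.radians(50)),0,np.cos(np.radians(50))]);nrm=np.array([-np.sin(np.radians(40)),0,np.cos(np.radians(40))])
    q=np.array([-.1481,.055,.1761])+.078*(np.cos(al)*up*1+np.sin(al)*np.array([0,-1,0]))+.036*nrm
    print(v,T(p,q).round(3),proj(C['top'],T(p,q)).round(1),proj(C['scene'],T(p,q)).round(1))
E
python3 fit.py
```

```text
[ 0.7857 -0.0369 -0.0541] [[-0.3, -0.5], [4.0, -1.2], [-0.7, 0.5], [1.9, 0.5], [-2.7, -2.1], [-1.1, -0.8], [2.8, -0.0], [0.8, 1.2], [-0.4, -2.5], [-5.2, -0.1]]
tray x,y in dryer [-0.153  -0.0009]
tray x,y in dryer [-0.1559  0.0078]
tray x,y in dryer [-0.154   0.0049]
tray x,y in dryer [-0.161   0.0018]
slot [ 0.6609 -0.0301  0.05  ]
scene 0.58 [380.5, 411.9] 381.9 411.0 820
top 0.72 [465.9, 276.4] 466.2 274.7 626
grip tri [0.6736 0.049  0.2536] [np.float64(0.36164050773108836), np.float64(0.4178970555114975)]
0 [0.663 0.08  0.239] [279.4 179.3] [336.9 181.7]
15 [0.672 0.063 0.247] [287.4 174.5] [343.9 182.6]
30 [0.676 0.044 0.252] [296.7 171.8] [350.2 185.6]
45 [0.677 0.024 0.254] [306.7 171.4] [355.5 190.7]
```

```bash
python3 - <<'E'
from h import *; import pickle
C=pickle.load(open('cams.pkl','rb'))
s=r.get_state(); print(s['time_s'],s['position'],np.round(s['eef_rot'],3).tolist(),s['finger_gap'])
x,e=tri(C['scene'],(381.9,411.0),C['top'],(466.2,274.7));print(x.round(4),e)
E
```

```text
1.5 [0.20673149 0.536538   0.21644428] [[-0.933, 0.36, -0.0], [0.36, 0.933, -0.0], [0.0, -0.0, -1.0]] 0.09389589542250695
[ 0.4901 -0.3757  0.0211] [np.float64(0.9257284116162198), np.float64(0.8249005975243641)]
```

```bash
python3 -m creep '[[[0,0,0.0314],[12,-39.5,0],94],[[0,0,0.0314],[12,-39.5,0],94],[[0,0,0.0314],[12,-39.5,0],94],[[0,0,0.0314],[12,-39.5,0],94],[[0,0,0.0314],[12,-39.5,0],94]]'
python3 -m creep '[[[0,0,0.0314],[12,-39.5,0],94],[[0,0,0.0314],[12,-39.5,0],94],[[0,0,0.0314],[12,-39.5,0],94],[[0,0,0.0314],[12,-39.5,0],94],[[0,0,0.0314],[12,-39.5,0],94]]'
```

```text
time_s: 1.92
position: [0.2668, 0.3374, 0.2164]
eef_rot: [[-0.978, 0.207, 0.0], [0.207, 0.978, 0.0], [-0.0, 0.0, -1.0]]
contact_force: [0.9, -0.7, 0.4]
finger_gap: 0.0942
grip_force: 0.0
time_s: 2.33
position: [0.3269, 0.1398, 0.2168]
eef_rot: [[-0.999, 0.051, 0.002], [0.051, 0.999, 0.0], [-0.002, 0.0, -1.0]]
contact_force: [0.3, 0.2, 0.1]
finger_gap: 0.0941
grip_force: 0.0
```

```bash
python3 -m creep '[[[0,0,0],[12.4,-39.5,0],94],[[0,0,0],[12.4,-39.5,0],94],[[0,0,0],[12.4,-39.5,0],94],[[0,0,0],[12.4,-39.5,0],94],[[0,0,0],[12.4,-39.5,0],94]]' >/dev/null
python3 -m creep '[[[0,0,0],[12.4,-39.5,0],94],[[0,0,0],[12.4,-39.5,0],94],[[0,0,0],[12.4,-39.5,0],94],[[0,0,0],[12.4,-39.5,0],94],[[0,0,0],[12.4,-39.5,0],94]]' >/dev/null
python3 -m creep '[[[0,0,0],[12.4,-39.5,-20],94],[[0,0,0],[12.4,-39.5,-35],94],[[0,0,0],[12.4,-39.5,-35],94],[[0,0,0],[0,0,-25],94],[[0,0,0],[0,0,0],94]]'
python3 - <<'E'
from h import *
a=cam('scene');b=cam('top')
print(r.get_state()['position'])
for n in('scene','top'): print([(np.round(m['point'],1),m['score']) for m in r.tip_of('tin',n)])
s=cv2.resize(a['img'][350:460,310:450],None,fx=2.8,fy=2.8,interpolation=3);t=cv2.resize(b['img'][210:320,400:540],None,fx=2.8,fy=2.8,interpolation=3)
cv2.imwrite('pics/tin1.png',np.hstack([s,t]))
E
```

```text
time_s: 3.58
position: [0.4777, -0.3485, 0.113]
eef_rot: [[-0.998, 0.056, -0.008], [0.056, 0.998, 0.008], [0.009, 0.008, -1.0]]
contact_force: [-1.5, 0.9, -1.2]
finger_gap: 0.094
grip_force: 0.0
[ 0.48019318 -0.34905165  0.11843526]
[(array([381.2, 414.6]), 0.6)]
[(array([462.7, 275.6]), 0.6)]
```

View pics/tin1.png

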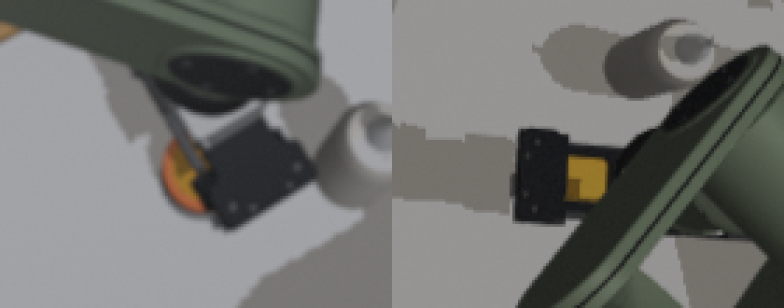

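The crops show the open fingers above the tin, with the copper lid between them and the tool about 25 mm short in -y. The wash bottle is clear of the gripper.

```bash
python3 -m creep '[[[0,0,0],[9,-25,0],94],[[0,0,0],[0,0,0],94],[[0,0,0],[0,0,-20],94]]'
python3 - <<'E'
from h import *
a=cam('scene');b=cam('top')
for z in(.042,):
  for d in(0,): pass
s=r.get_state();print(s['position'],np.round(s['contact_force'],1))
# copper-lid pixels
for n,c in(('scene',a),('top',b)):
    m=r.masks_of('tin',n); print([(x['point'],round(x['score'],2)) for x in m], proj(c,[.489,-.374,.042]).round(1),proj(c,s['position']).round(1))
E
```

```text
time_s: 4.03
position: [0.4944, -0.3788, 0.1069]
eef_rot: [[-0.999, 0.053, 0.01], [0.053, 0.999, -0.01], [-0.011, -0.01, -1.0]]
contact_force: [-0.3, -0.8, 0.8]
finger_gap: 0.0939
grip_force: 0.0
[ 0.48952694 -0.3735343   0.09938423] [-0.8  0.5 -1.6]
[([379.2, 412.5], 0.63)] [381.1 408.8] [384.1 402.3]
[([324.8, 239.0], 0.46)] [468.6 274. ] [476.5 272.8]
```

```bash
python3 -m creep '[[[0,0,0],[0,0,-20],94],[[0,0,0],[0,0,-20],94],[[0,0,0],[0,0,-18],94],[[0,0,0],[0,0,-12],94],[[0,0,0],[0,0,0],94]]'
python3 -m creep '[[[0,0,0],[0,0,0],70],[[0,0,0],[0,0,0],64],[[0,0,0],[0,0,0],60],[[0,0,0],[0,0,0],56],[[0,0,0],[0,0,0],50]]'
python3 -m creep '[[[0,0,0],[0,0,0],40],[[0,0,0],[0,0,0],40]]'
```

```text
time_s: 4.65
position: [0.4888, -0.3733, 0.0277]
eef_rot: [[-0.999, 0.053, -0.003], [0.053, 0.999, 0.003], [0.003, 0.003, -1.0]]
contact_force: [-0.1, 0.8, -0.7]
finger_gap: 0.0941
grip_force: 0.0
time_s: 5.07
position: [0.4906, -0.3754, 0.0306]
eef_rot: [[-0.999, 0.054, 0.001], [0.054, 0.999, -0.001], [-0.001, -0.001, -1.0]]
contact_force: [0.9, 0.7, -0.7]
finger_gap: 0.0642
grip_force: 0.5
time_s: 5.23
position: [0.4906, -0.3754, 0.0306]
eef_rot: [[-0.999, 0.054, 0.001], [0.054, 0.999, -0.001], [-0.001, -0.001, -1.0]]
contact_force: [0.3, 1.0, 5.1]
finger_gap: 0.0631
grip_force: 30.0
```

```bash
python3 -m creep '[[[0,0,0],[0,0,15],40],[[0,0,0],[0,0,30],40],[[0,0,0],[0,0,40],40],[[0,0,0],[0,10,40],40],[[0,0,0],[5,20,35],40]]'
python3 -m creep '[[[0,0,0],[6,32,0],40],[[0,0,0],[6,32,0],40],[[0,0,0],[6,32,0],40],[[0,0,0],[6,32,0],40],[[0,0,0],[6,32,0],40]]'
python3 -m creep '[[[0,0,0],[6,32,0],40],[[0,0,0],[6,32,0],40],[[0,0,0],[6,32,0],40],[[0,0,0],[6,32,0],40],[[0,0,0],[0,16,0],40]]'
python3 - <<'E'
from h import *
a=cam('scene','s2.png');b=cam('top','t2.png')
s=r.get_state();print(s['position'],s['finger_gap'],np.round(s['contact_force'],1))
for t in('tray_knob','tray_free'):
  P=[[(np.round(m['point'],1).tolist(),round(m['score'],2)) for m in r.tip_of(t,n)] for n in('scene','top')]
  print(t,P)
  try: print(tri(a,P[0][0][0],b,P[1][0][0]))
  except Exception as e: print(e)
s=cv2.resize(a['img'][150:330,240:420],None,fx=2.2,fy=2.2,interpolation=3);t=cv2.resize(b['img'][140:320,240:420],None,fx=2.2,fy=2.2,interpolation=3)
cv2.imwrite('pics/tray1.png',np.hstack([s,t]))
E
```

```text
time_s: 5.65
position: [0.4942, -0.3466, 0.1912]
eef_rot: [[-0.998, 0.057, -0.0], [0.057, 0.998, -0.002], [0.0, -0.002, -1.0]]
contact_force: [1.7, -1.4, -1.0]
finger_gap: 0.0635
grip_force: 30.0
time_s: 6.07
position: [0.5245, -0.1833, 0.1889]
eef_rot: [[-0.999, 0.054, -0.001], [0.054, 0.999, 0.0], [0.001, 0.0, -1.0]]
contact_force: [-0.1, 0.4, -1.7]
finger_gap: 0.063
grip_force: 30.0
time_s: 6.48
position: [0.549, -0.0374, 0.1889]
eef_rot: [[-0.999, 0.051, -0.001], [0.051, 0.999, 0.002], [0.001, 0.002, -1.0]]
contact_force: [-0.0, -0.4, -1.3]
finger_gap: 0.0631
grip_force: 30.0
[ 0.54838636 -0.03812748  0.18869062] 0.0634987486951958 [-0.6 -0.9 -1.5]
tray_knob [[([291.2, 285.0], 0.65)], [([320.7, 273.5], 0.71)]]
(array([ 0.47579644, -0.01051647,  0.04700691]), [np.float64(1.7676716118601108), np.float64(1.8433451929682434)])
tray_free [[([327.2, 268.5], 0.72)], [([322.9, 242.3], 0.84)]]
(array([ 0.56372693, -0.01821352,  0.0546201 ]), [np.float64(3.389562110825666), np.float64(3.589499316075665)])
```

View pics/tray1.png

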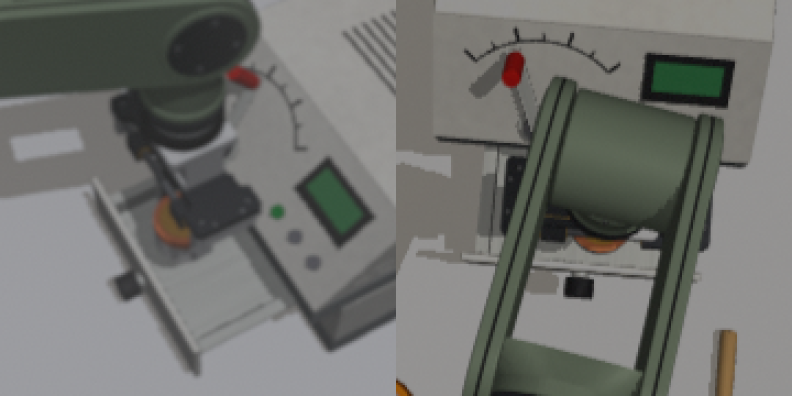

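The tin hangs upright above the front part of the tray, clear of both the front plate and the head. I'll lower it.

```bash
python3 -m creep '[[[0,0,0],[7,9,0],40],[[0,0,0],[6.5,9,0],40],[[0,0,0],[0,0,-15],40],[[0,0,0],[0,0,-20],40],[[0,0,0],[0,0,-20],40]]'
python3 -m creep '[[[0,0,0],[0,0,-14],40],[[0,0,0],[0,0,-10],40],[[0,0,0],[0,0,-5],40],[[0,0,0],[0,0,0],40]]'
python3 -m creep '[[[0,0,0],[0,0,-2],40],[[0,0,0],[0,0,-2],40],[[0,0,0],[0,0,0],40]]'
```

```text
time_s: 7.2
position: [0.5642, -0.0228, 0.1347]
eef_rot: [[-0.999, 0.054, 0.003], [0.054, 0.999, -0.0], [-0.003, -0.0, -1.0]]
contact_force: [0.7, 0.0, -1.2]
finger_gap: 0.0635
grip_force: 30.0
time_s: 7.53
position: [0.5621, -0.0228, 0.1043]
eef_rot: [[-0.999, 0.054, -0.002], [0.054, 0.999, 0.001], [0.002, 0.0, -1.0]]
contact_force: [-0.8, -0.0, -1.4]
finger_gap: 0.0631
grip_force: 30.0
time_s: 7.78
position: [0.5632, -0.0231, 0.1022]
eef_rot: [[-0.999, 0.054, 0.001], [0.054, 0.999, -0.0], [-0.001, -0.0, -1.0]]
contact_force: [-0.5, 0.2, -1.7]
finger_gap: 0.0635
grip_force: 30.0
```

```bash
python3 -m creep '[[[0,0,0],[0,0,-2],40],[[0,0,0],[0,0,-2],40],[[0,0,0],[0,0,0],40]]'
python3 -m creep '[[[0,0,0],[0,0,-2],40],[[0,0,0],[0,0,0],40],[[0,0,0],[0,0,0],40]]'
```

```text
time_s: 8.03
position: [0.5624, -0.023, 0.0974]
eef_rot: [[-0.999, 0.054, -0.0], [0.054, 0.999, 0.0], [0.0, 0.0, -1.0]]
contact_force: [-0.7, 0.4, -1.3]
finger_gap: 0.0631
grip_force: 30.0
time_s: 8.28
position: [0.5624, -0.0229, 0.0954]
eef_rot: [[-0.999, 0.054, -0.0], [0.054, 0.999, 0.0], [0.0, 0.0, -1.0]]
contact_force: [-0.0, 0.2, -1.8]
finger_gap: 0.0633
grip_force: 30.0
```

```bash
python3 -m creep '[[[0,0,0],[0,0,-2],40],[[0,0,0],[0,0,0],40],[[0,0,0],[0,0,0],40]]'
python3 -m creep '[[[0,0,0],[0,0,-1.5],40],[[0,0,0],[0,0,0],40],[[0,0,0],[0,0,0],40]]'
```

```text
time_s: 8.53
position: [0.5624, -0.0229, 0.0934]
eef_rot: [[-0.999, 0.054, -0.0], [0.054, 0.999, 0.0], [0.0, 0.0, -1.0]]
contact_force: [-0.2, 0.9, -1.1]
finger_gap: 0.0631
grip_force: 30.0
time_s: 8.78
position: [0.5625, -0.023, 0.092]
eef_rot: [[-0.999, 0.054, -0.0], [0.054, 0.999, 0.0], [0.0, 0.0, -1.0]]
contact_force: [-0.3, 0.4, -1.5]
finger_gap: 0.0633
grip_force: 30.0
```

```bash
python3 -m creep '[[[0,0,0],[0,0,-1],40],[[0,0,0],[0,0,0],40],[[0,0,0],[0,0,0],40]]' | grep -E 'pos|force'
python3 -m creep '[[[0,0,0],[0,0,-1],40],[[0,0,0],[0,0,0],40],[[0,0,0],[0,0,0],40]]' | grep -E 'pos|force'
```

```text
position: [0.5626, -0.023, 0.0915]
contact_force: [-2.4, 0.3, 2.0]
grip_force: 30.0
position: [0.5628, -0.023, 0.0911]
contact_force: [-3.5, -0.1, 4.9]
grip_force: 30.0
```

```bash
python3 -m creep '[[[0,0,0],[0,0,0],66],[[0,0,0],[0,0,0],72],[[0,0,0],[0,0,0],82],[[0,0,0],[0,0,0],90],[[0,0,0],[0,0,0],94]]'
python3 -m creep '[[[0,0,0],[0,0,5],94],[[0,0,0],[0,0,15],94],[[0,0,0],[0,0,30],94],[[0,0,0],[0,0,40],94],[[0,0,0],[0,0,40],94]]' | grep -E 'pos|force'
python3 -m creep '[[[0,0,0],[-30,0,10],94],[[0,0,0],[-40,0,0],60],[[0,0,0],[-40,0,0],40],[[0,0,0],[-40,0,0],20],[[0,0,0],[-40,0,0],0]]'
python3 - <<'E'
from h import *
a=cam('scene','s3.png');b=cam('top','t3.png')
s=r.get_state();print(s['position'],np.round(s['joints'],1))
for t in('tray_knob',):
  P=[[(np.round(m['point'],1).tolist(),round(m['score'],2)) for m in r.tip_of(t,n)] for n in('scene','top')]
  print(t,P)
  try: print(tri(a,P[0][0][0],b,P[1][0][0]))
  except Exception as e: print(e)
s=cv2.resize(a['img'][170:320,250:400],None,fx=2.6,fy=2.6,interpolation=3);t=cv2.resize(b['img'][150:300,250:400],None,fx=2.6,fy=2.6,interpolation=3)
cv2.imwrite('pics/tray2.png',np.hstack([s,t]))
E
```

```text
time_s: 9.7
position: [0.5625, -0.023, 0.0898]
eef_rot: [[-0.999, 0.054, -0.0], [0.054, 0.999, 0.0], [0.0, 0.0, -1.0]]
contact_force: [0.8, -0.9, 0.6]
finger_gap: 0.0886
grip_force: 0.0
position: [0.5614, -0.0227, 0.2205]
contact_force: [0.9, 0.1, 0.4]
grip_force: 0.0
time_s: 10.53
position: [0.3708, -0.0228, 0.2301]
eef_rot: [[-0.999, 0.053, 0.0], [0.053, 0.999, -0.0], [-0.0, -0.0, -1.0]]
contact_force: [-0.4, -0.6, 0.4]
finger_gap: 0.0709
grip_force: 0.0
[ 0.36676462 -0.0217814   0.22863113] [ -16.9  -15.8  113.6   -0.    82.4 -103.8]
tray_knob [[([294.7, 282.8], 0.78)], [([323.3, 276.4], 0.75), ([325.9, 211.0], 0.46)]]
(array([ 0.47487822, -0.01887328,  0.07000637]), [np.float64(1.063131402988407), np.float64(1.1093956005759036)])
```

View pics/tray2.png

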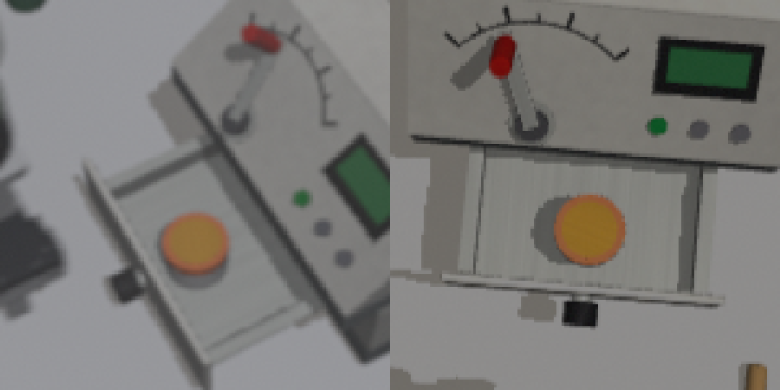

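The tin stands upright and centred in the front part of the tray (top crop (590,230)), and the knob is clear at (580,313). Next I'll close the fingers and lean the tool to push.

```bash
python3 -m creep '[[[-0.0057,-0.105,0],[0,0,0],0],[[-0.0057,-0.105,0],[5,0,0],0],[[-0.0057,-0.105,0],[5,0,0],0],[[-0.0057,-0.105,0],[10,0,0],0],[[-0.0057,-0.105,0],[10,2,0],0]]'
python3 -m creep '[[[0,0,0],[10,2,-10],0],[[0,0,0],[10,0,-20],0],[[0,0,0],[10,0,-20],0],[[0,0,0],[5,0,-20],0],[[0,0,0],[0,0,0],0]]'
```

```text
time_s: 11.15
position: [0.4049, -0.0218, 0.2324]
eef_rot: [[-0.86, 0.054, 0.508], [0.046, 0.999, -0.029], [-0.508, -0.002, -0.861]]
contact_force: [0.9, -0.8, 0.1]
finger_gap: 0.0214
grip_force: 0.0
time_s: 11.57
position: [0.4367, -0.0182, 0.1564]
eef_rot: [[-0.867, 0.053, 0.495], [0.047, 0.999, -0.024], [-0.495, 0.002, -0.869]]
contact_force: [-1.0, 0.7, -0.3]
finger_gap: 0.0002
grip_force: 0.0
```

```bash
python3 -m creep '[[[0,0,0],[0,0,-20],0],[[0,0,0],[0,0,-25],0],[[0,0,0],[0,0,-20],0],[[0,0,0],[0,0,-9],0],[[0,0,0],[0,0,0],0]]'
python3 -m creep '[[[0,0,0],[6,0,0],0],[[0,0,0],[6,0,0],0],[[0,0,0],[4,0,0],0],[[0,0,0],[0,0,0],0],[[0,0,0],[0,0,0],0]]'
```

```text
time_s: 11.98
position: [0.437, -0.0186, 0.0845]
eef_rot: [[-0.866, 0.054, 0.497], [0.047, 0.999, -0.025], [-0.498, 0.001, -0.867]]
contact_force: [0.7, 1.0, -0.3]
finger_gap: 0.0003
grip_force: 0.0
time_s: 12.4
position: [0.4548, -0.0192, 0.0871]
eef_rot: [[-0.863, 0.053, 0.503], [0.046, 0.999, -0.027], [-0.503, -0.001, -0.864]]
contact_force: [-0.2, -0.8, -0.3]
finger_gap: 0.0004
grip_force: 0.0
```

```bash
python3 -m creep '[[[0,0,0],[0,0,-5],0],[[0,0,0],[2,0,0],0],[[0,0,0],[2,0,0],0],[[0,0,0],[1,0,0],0],[[0,0,0],[0,0,0],0]]'
python3 -m creep '[[[0,0,0],[2,0,0],0],[[0,0,0],[2,0,0],0],[[0,0,0],[1,0,0],0],[[0,0,0],[0,0,0],0]]'
python3 - <<'E'
from h import *
b=cam('top');a=cam('scene')
s=r.get_state();p=np.array(s['position']);R=np.array(s['eef_rot']);tip=p+.011*R[:,2]-.008*R[:,0]
print(p.round(4),tip.round(4),proj(b,tip),proj(a,tip))
print([m['point'] for n in('scene','top') for m in r.tip_of('tray_knob',n)])
s=cv2.resize(a['img'][220:320,250:350],None,fx=3.9,fy=3.9,interpolation=3);t=cv2.resize(b['img'][210:310,275:375],None,fx=3.9,fy=3.9,interpolation=3)
cv2.imwrite('pics/knob.png',np.hstack([s,t]))
E
```

```text
time_s: 12.82
position: [0.4588, -0.019, 0.0811]
eef_rot: [[-0.864, 0.054, 0.501], [0.046, 0.999, -0.027], [-0.502, -0.0, -0.865]]
contact_force: [0.5, -0.1, -0.6]
finger_gap: 0.0006
grip_force: 0.0
time_s: 13.15
position: [0.4637, -0.019, 0.081]
eef_rot: [[-0.864, 0.054, 0.501], [0.046, 0.999, -0.027], [-0.502, -0.0, -0.865]]
contact_force: [-0.8, -1.3, -0.0]
finger_gap: 0.0006
grip_force: 0.2
[ 0.4636 -0.019   0.081 ] [ 0.476  -0.0196  0.0755] [324.05926176 274.80950323] [294.06652594 282.0252349 ]
[[292.5, 284.9], [322.8, 276.4], [230.7, 325.7]]
```

View pics/knob.png

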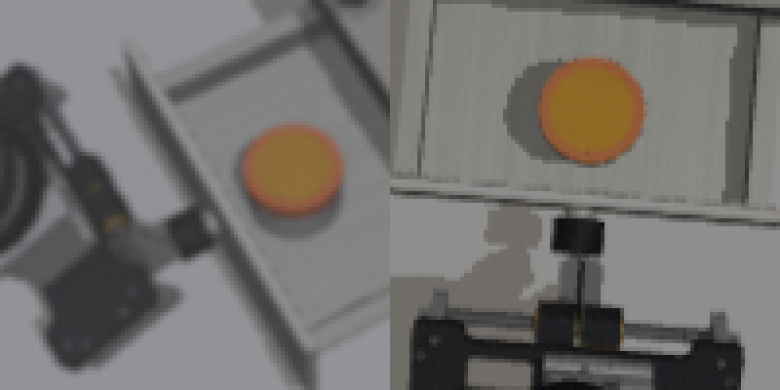

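Both crops show the closed fingertips just touching the knob, centred on it. I'll push along the dryer's x, ramping up softly.

```bash
python3 -m creep '[[[0,0,0],[1,-0.05,0],0],[[0,0,0],[1.5,-0.08,0],0],[[0,0,0],[2,-0.1,0],0],[[0,0,0],[2.5,-0.14,0],0],[[0,0,0],[3,-0.16,0],0]]'|grep -E 'pos|contact'
python3 -m creep '[[[0,0,0],[3.5,-0.19,0],0],[[0,0,0],[4,-0.22,0],0],[[0,0,0],[4,-0.22,0],0],[[0,0,0],[4,-0.22,0],0],[[0,0,0],[4,-0.22,0],0]]'|grep -E 'pos|contact'
```

```text
position: [0.4737, -0.0195, 0.081]
contact_force: [-1.7, 0.9, 2.4]
position: [0.4937, -0.0206, 0.0811]
contact_force: [-0.7, 0.5, 1.2]
```

```bash
python3 -m creep '[[[0,0,0],[4,-0.22,0],0],[[0,0,0],[4,-0.22,0],0],[[0,0,0],[4,-0.22,0],0],[[0,0,0],[4,-0.22,0],0],[[0,0,0],[4,-0.22,0],0]]'|grep -E 'pos|contact'
```

```text
position: [0.5135, -0.0217, 0.0811]
contact_force: [-1.3, -0.0, -0.1]
```

```bash
for i in 1; do :; done
python3 -m creep '[[[0,0,0],[4,-0.22,0],0],[[0,0,0],[4,-0.22,0],0],[[0,0,0],[4,-0.22,0],0],[[0,0,0],[4,-0.22,0],0],[[0,0,0],[4,-0.22,0],0]]'|grep -E 'pos|contact'
python3 -m creep '[[[0,0,0],[4,-0.22,0],0],[[0,0,0],[4,-0.22,0],0],[[0,0,0],[4,-0.22,0],0],[[0,0,0],[4,-0.22,0],0],[[0,0,0],[4,-0.22,0],0]]'|grep -E 'pos|contact'
python3 -m creep '[[[0,0,0],[4,-0.22,0],0],[[0,0,0],[4,-0.22,0],0],[[0,0,0],[4,-0.22,0],0],[[0,0,0],[4,-0.22,0],0],[[0,0,0],[3.5,-0.2,0],0]]'|grep -E 'pos|contact'
```

```text
position: [0.5334, -0.0228, 0.0809]
contact_force: [-0.7, 0.3, -0.2]
position: [0.5534, -0.0239, 0.081]
contact_force: [-0.4, 1.0, -0.2]
position: [0.573, -0.025, 0.081]
contact_force: [-0.4, 0.2, -0.9]
```

```bash
python3 -m creep '[[[0,0,0],[3.5,-0.2,0],0],[[0,0,0],[3,-0.16,0],0],[[0,0,0],[3,-0.16,0],0],[[0,0,0],[2.5,-0.14,0],0],[[0,0,0],[2.5,-0.14,0],0]]'|grep -E 'pos|contact'
python3 -m creep '[[[0,0,0],[2,-0.1,0],0],[[0,0,0],[2,-0.1,0],0],[[0,0,0],[1.5,-0.08,0],0],[[0,0,0],[1.5,-0.08,0],0],[[0,0,0],[1,-0.05,0],0]]'|grep -E 'pos|contact'
```

```text
position: [0.5873, -0.0258, 0.081]
contact_force: [-1.4, -0.3, -0.2]
position: [0.5952, -0.0262, 0.081]
contact_force: [-0.5, -0.1, 0.3]
```

```bash
python3 -m creep '[[[0,0,0],[1.5,-0.08,0],0],[[0,0,0],[1.5,-0.08,0],0],[[0,0,0],[1.5,-0.08,0],0],[[0,0,0],[1.5,-0.08,0],0],[[0,0,0],[1.5,-0.08,0],0]]'|grep -E 'pos|contact'
python3 -m creep '[[[0,0,0],[1.5,-0.08,0],0],[[0,0,0],[1.5,-0.08,0],0],[[0,0,0],[1,-0.05,0],0],[[0,0,0],[1,-0.05,0],0]]'|grep -E 'pos|contact'
python3 - <<'E'
from h import *
b=cam('top','t5.png');a=cam('scene','s5.png')
s=r.get_state();p=np.array(s['position']);R=np.array(s['eef_rot']);tip=p+.011*R[:,2]-.008*R[:,0]
d=np.load('dryer.npy');c,sn=np.cos(d[2]),np.sin(d[2]);q=tip[:2]-d[:2]
print('tip in dryer',c*q[0]+sn*q[1],-sn*q[0]+c*q[1],tip[2])
s=cv2.resize(a['img'][170:320,270:400],None,fx=3,fy=3.9,interpolation=3);t=cv2.resize(b['img'][150:300,260:390],None,fx=3,fy=3.9,interpolation=3)
cv2.imwrite('pics/push.png',np.hstack([s,t]))
E
```

```text
position: [0.6027, -0.0266, 0.081]
contact_force: [-0.7, 0.2, -0.3]
position: [0.6077, -0.0268, 0.081]
contact_force: [-0.5, -1.4, -0.0]
tip in dryer -0.1657464050075976 0.00035035395619526996 0.07562905363359057
```

View pics/push.png

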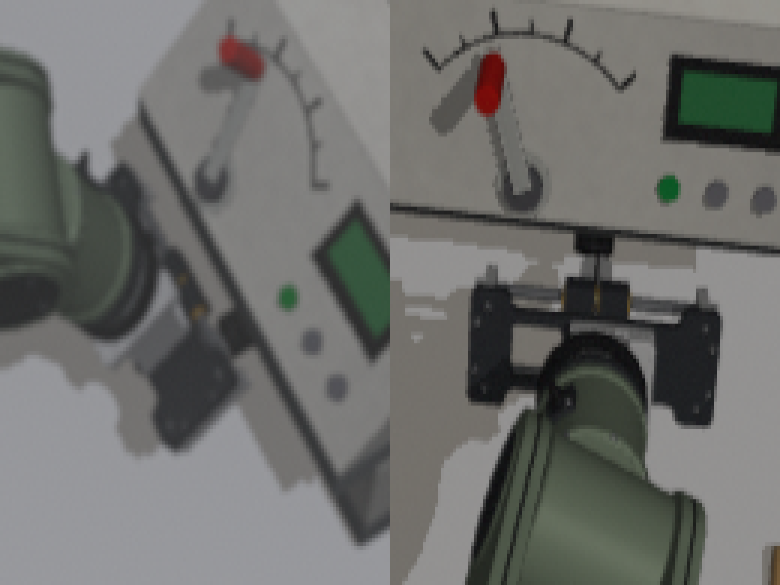

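The tray is almost in. The knob is now at the head's edge and the fingers are still on it. I'll creep on until the stop.

```bash
python3 -m creep '[[[0,0,0],[1,-0.05,0],0],[[0,0,0],[1,-0.05,0],0],[[0,0,0],[1,-0.05,0],0],[[0,0,0],[0,0,0],0]]'|grep -E 'pos|contact'
python3 -m creep '[[[0,0,0],[1,-0.05,0],0],[[0,0,0],[1,-0.05,0],0],[[0,0,0],[0,0,0],0]]'|grep -E 'pos|contact'
python3 -m creep '[[[0,0,0],[1,-0.05,0],0],[[0,0,0],[0,0,0],0]]'|grep -E 'pos|contact'
```

```text
position: [0.6108, -0.027, 0.0811]
contact_force: [-1.0, 0.6, -0.5]
position: [0.6126, -0.027, 0.081]
contact_force: [-0.8, -1.1, 1.2]
position: [0.6135, -0.027, 0.0809]
contact_force: [-2.0, 0.2, 0.1]
```

```bash
python3 -m creep '[[[0,0,0],[1,-0.05,0],0],[[0,0,0],[0,0,0],0]]'|grep -E 'pos|contact'
python3 -m creep '[[[0,0,0],[1,-0.05,0],0],[[0,0,0],[0,0,0],0]]'|grep -E 'pos|contact'
python3 -m creep '[[[0,0,0],[1,-0.05,0],0],[[0,0,0],[0,0,0],0]]'|grep -E 'pos|contact'
```

```text
position: [0.614, -0.0269, 0.0807]
contact_force: [-4.6, 0.8, 2.1]
position: [0.6142, -0.0269, 0.0804]
contact_force: [-7.7, 0.5, 5.9]
position: [0.6144, -0.0268, 0.0799]
contact_force: [-9.7, 0.1, 6.8]
```

The force rises while the position stalls at x = 0.614, so the tray is home. Next I'll compute the lever targets.

```bash
python3 -m creep '[[[0,0,0],[-5,0,0],0],[[0,0,0],[-20,0,0],0],[[0,0,0],[-30,0,0],0],[[0,0,0],[-30,0,10],0],[[0,0,0],[0,0,30],0]]'|grep -E 'pos|contact|eef'
cat > lev.py <<'E'
from h import *
d=np.load('dryer.npy').copy(); d[0]+=.0012
c,s=np.cos(d[2]),np.sin(d[2]); W=np.array([[c,-s,0],[s,c,0],[0,0,1]]); O=np.array([d[0],d[1],0])
t=np.radians(40); nrm=np.array([-np.sin(t),0,np.cos(t)]); up=np.array([np.cos(t),0,np.sin(t)])
def pt(deg,h):
    a=np.radians(deg-45); return O+W@(np.array([-.1481,.055,.1761])+.078*(np.cos(a)*up+np.sin(a)*np.array([0,-1,0]))+h*nrm)
if __name__=='__main__':
    for g in(26,35,45,55,60): print(g,'tcp at grasp',pt(g,.028).round(4),'pre',pt(g,.128).round(4))
    Rd=W@np.column_stack([-up,[0,1,0],-nrm])
    print('desired R',Rd.round(3).tolist())
    from scipy.spatial.transform import Rotation as Q
    R=np.array(r.get_state()['eef_rot']); print('turn',Q.from_matrix(Rd@R.T).as_rotvec().round(3))
    print(r.get_state()['position'])
E
python3 lev.py
```

```text
position: [0.5188, -0.0239, 0.1105]
eef_rot: [[-0.875, 0.054, 0.482], [0.05, 0.999, -0.021], [-0.482, 0.005, -0.876]]
contact_force: [-0.7, 0.2, -1.6]
26 tcp at grasp [0.6818 0.0494 0.245 ] pre [0.6177 0.0528 0.3216]
35 tcp at grasp [0.6836 0.0374 0.2469] pre [0.6194 0.0409 0.3235]
45 tcp at grasp [0.6837 0.0238 0.2477] pre [0.6195 0.0273 0.3243]
55 tcp at grasp [0.6821 0.0103 0.2469] pre [0.6179 0.0138 0.3235]
60 tcp at grasp [0.6806 0.0038 0.246 ] pre [0.6164 0.0073 0.3226]
desired R [[-0.765, 0.054, 0.642], [0.041, 0.999, -0.035], [-0.643, 0.0, -0.766]]
turn [-0.016 -0.194 -0.001]
[ 0.51883914 -0.02392562  0.11045587]
```

```bash
python3 -m creep '[[[0,0,0],[0,8,40],20],[[0,0,0],[0,15,38],50],[[-0.005,-0.065,0],[0,18,38],94],[[-0.005,-0.065,0],[0,18,38],94],[[-0.006,-0.064,0],[0,18,38],94]]'|grep -E 'pos|contact|eef'
python3 -m creep '[[[0,0,0],[25,0,15],94],[[0,0,0],[35,0,5],94],[[0,0,0],[28,0,0],94],[[0,0,0],[11,0,0],94],[[0,0,0],[0,0,0],94]]'
python3 - <<'E'
from lev import *
a=cam('scene','s6.png');b=cam('top','t6.png')
P=[[(np.round(m['point'],1).tolist(),round(m['score'],2)) for m in r.tip_of('vent_grip',n)] for n in('scene','top')]; print(P)
try: print(tri(a,P[0][0][0],b,P[1][0][0]))
except Exception as e: print(e)
print(r.get_state()['position'],pt(26,.036))
E
python3 lev.py|tail -2
```

```text
position: [0.532, 0.0496, 0.3155]
eef_rot: [[-0.746, 0.055, 0.663], [0.038, 0.998, -0.041], [-0.665, -0.005, -0.747]]
contact_force: [0.1, -0.1, 0.6]
time_s: 20.03
position: [0.6327, 0.0491, 0.3329]
eef_rot: [[-0.749, 0.054, 0.66], [0.037, 0.999, -0.04], [-0.661, -0.006, -0.75]]
contact_force: [0.1, -0.1, -1.0]
finger_gap: 0.0638
grip_force: 0.0
[[([348.5, 185.3], 0.54)], []]
list index out of range
[0.6297566  0.04925799 0.33154245] [0.67671293 0.04963441 0.25108347]
turn [0.007 0.021 0.   ]
[0.6297566  0.04925799 0.33154245]
```

```bash
python3 -m creep '[[[0.007,0.021,0],[-12,3,-10],94],[[0,0,0],[0,0,0],94],[[0,0,0],[0,0,0],94]]'|grep -E 'pos|gap'
python3 -m creep '[[[0,0,0],[12.8,-0.7,-15.3],94],[[0,0,0],[12.8,-0.7,-15.3],94],[[0,0,0],[12.8,-0.7,-15.3],94],[[0,0,0],[12.8,-0.7,-15.3],94],[[0,0,0],[6.4,-0.4,-7.7],94]]'|grep -E 'pos|contact|gap'
python3 lev.py|tail -2
```

```text
position: [0.6172, 0.0524, 0.321]
finger_gap: 0.0936
position: [0.6759, 0.0489, 0.2507]
contact_force: [-0.1, -0.3, 0.3]
finger_gap: 0.0941
turn [-0.    -0.002  0.   ]
[0.67593056 0.04890906 0.25069132]
```

```bash
python3 -m creep '[[[0,0,0],[6,-0.2,-5.7],94],[[0,0,0],[0,0,0],60],[[0,0,0],[0,0,0],45],[[0,0,0],[0,0,0],35],[[0,0,0],[0,0,0],28]]'|grep -E 'pos|contact|gap|grip'
python3 -m creep '[[[0,0,0],[0,0,0],22],[[0,0,0],[0,0,0],18],[[0,0,0],[0,0,0],14],[[0,0,0],[0,0,0],10],[[0,0,0],[0,0,0],10]]'|grep -E 'pos|contact|gap|grip'
```

```text
position: [0.6824, 0.0489, 0.249]
contact_force: [0.7, 0.2, 0.4]
finger_gap: 0.071
grip_force: 0.0
position: [0.6821, 0.0489, 0.2475]
contact_force: [-0.0, 0.5, 0.7]
finger_gap: 0.0375
grip_force: 0.0
```

```bash
python3 -m creep '[[[0,0,0],[0,0,0],10],[[0,0,0],[0,0,0],10],[[0,0,0],[0,0,0],10],[[0,0,0],[0,0,0],10]]'|grep -E 'pos|contact|gap|grip'
python3 lev.py|tail -2
```

```text
position: [0.6826, 0.0492, 0.2479]
contact_force: [1.4, 2.4, -0.1]
finger_gap: 0.017
grip_force: 30.0
turn [-0.001  0.002 -0.   ]
[0.68259796 0.0492103  0.24785507]
```

```bash
python3 -m creep '[[[0,0,0],[0.6,-4,0.6],10],[[0,0,0],[0.6,-4,0.6],10],[[0,0,0],[0.6,-4,0.6],10],[[0,0,0],[0,-4.5,0.3],10],[[0,0,0],[0,-4.5,0.3],10]]'|grep -E 'pos|contact|gap'
python3 -m creep '[[[0,0,0],[0,-4.5,0.3],10],[[0,0,0],[-0.5,-4.5,-0.3],10],[[0,0,0],[-0.5,-4.5,-0.3],10],[[0,0,0],[-0.5,-4.5,-0.3],10],[[0,0,0],[-0.8,-3.2,-0.4],10]]'|grep -E 'pos|contact|gap'
python3 -m creep '[[[0,0,0],[-0.8,-3.2,-0.4],10],[[0,0,0],[0,0,0],10],[[0,0,0],[0,0,0],10]]'|grep -E 'pos|contact|gap'
python3 lev.py | sed -n 5p
```

```text
position: [0.6855, 0.0285, 0.2514]
contact_force: [6.4, 5.4, -1.0]
finger_gap: 0.0176
position: [0.6841, 0.0065, 0.2514]
contact_force: [9.1, 3.2, -1.9]
finger_gap: 0.0176
position: [0.6833, 0.0027, 0.251]
contact_force: [9.0, 1.1, -2.3]
finger_gap: 0.0176
60 tcp at grasp [0.6806 0.0038 0.246 ] pre [0.6164 0.0073 0.3226]
```

```bash
python3 -m creep '[[[0,0,0],[0,0,0],20],[[0,0,0],[0,0,0],30],[[0,0,0],[0,0,0],45],[[0,0,0],[0,0,0],60],[[0,0,0],[0,0,0],70]]'|grep -E 'pos|contact|gap'
python3 -m creep '[[[0,0,0],[-10,0.5,12],70],[[0,0,0],[-20,1,24],70],[[0,0,0],[-25,1,30],70],[[0,0,0],[-25,1,30],70],[[0,0,0],[-40,0,0],70]]'|grep -E 'pos|contact|gap'
python3 -m creep '[[[0,0,0],[-40,0,0],70],[[0,0,0],[-40,0,0],70],[[0,0,0],[-40,0,0],70],[[0,0,0],[-40,0,0],70],[[0,0,0],[0,0,0],70]]'|grep -E 'pos|contact|gap'
python3 - <<'E'
from lev import *
a=cam('scene','s7.png');b=cam('top','t7.png')
P=[[(np.round(m['point'],1).tolist(),round(m['score'],2)) for m in r.tip_of('vent_grip',n)] for n in('scene','top')]; print(P)
for g in(50,55,60,65,70): print(g,proj(a,pt(g,.036)).round(1),proj(b,pt(g,.036)).round(1))
print(proj(b,pt(60,0)),proj(b,pt(90,0)),proj(b,pt(0,0)))
s=cv2.resize(a['img'][170:270,310:410],None,fx=4,fy=4,interpolation=3);t=cv2.resize(b['img'][145:245,265:365],None,fx=4,fy=4,interpolation=3)
cv2.imwrite('pics/vent.png',np.hstack([s,t]))
E
```

```text
position: [0.6805, 0.0034, 0.2479]
contact_force: [-0.4, -0.2, 1.0]
finger_gap: 0.0431
position: [0.5642, 0.0063, 0.354]
contact_force: [-0.5, -0.9, 2.0]
finger_gap: 0.0699
position: [0.3976, 0.0069, 0.3424]
contact_force: [0.2, -0.7, 0.0]
finger_gap: 0.0699
[[], [([317.7, 175.2], 0.85)]]
50 [357.3 192.6] [310.  171.3]
55 [358.6 194.9] [313.3 171.9]
60 [359.6 197.3] [316.5 172.9]
65 [360.5 199.9] [319.6 174. ]
70 [361.1 202.5] [322.6 175.5]
[317.43099047 165.52673964] [333.22608941 175.64630092] [281.42850424 171.33860655]
```

View pics/vent.png

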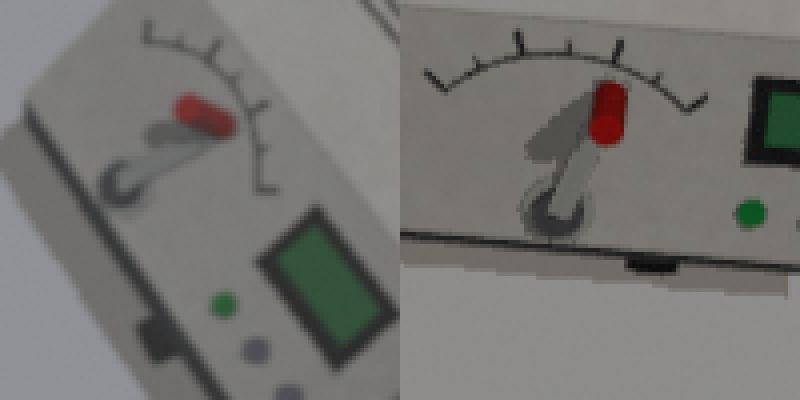

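```bash
python3 - <<'E'
from lev import *; import pickle
from scipy.optimize import least_squares
b=pickle.load(open('cams.pkl','rb'))['top']
z=lambda u,v:np.array([265+(u-400)/4,145+v/4])
M={0:z(447,90),30:z(522,55),60:z(613,65),90:z(688,110)}
def P(g,h,rad,d):
    a=np.radians(g-45); return proj(b,O+W@(np.array([-.1481,.055,.1761])+rad*(np.cos(a)*up+np.sin(a)*np.array([0,-1,0]))+h*nrm))+d
s=least_squares(lambda p:np.concatenate([P(g,0,p[0],p[1:])-u for g,u in M.items()]+[.3*(P(0,.009,0,p[1:])-z(556,212))]),[.09,0,0])
print(s.x,s.fun.round(1)); d=s.x[1:]
for n,h,q in(('cap',.055,z(607,129)),('net',.036,(317.7,175.2)),('base',.012,z(611,88))):
    e=least_squares(lambda p:P(p[0],h,p[1],d)-q,[60,.078],x_scale=[10,.01]); print(n,e.x, P(60,h,.078,d)-q)
# red mask from image
img=cv2.imread('pics/t7.png').astype(int); m=(img[...,2]>110)&(img[...,1]<60)&(img[...,0]<60); m[:140]=0;m[250:]=0;m[:,:265]=0;m[:,365:]=0
v,u=np.nonzero(m); q=np.array([u.mean(),v.mean()]);print(q,len(u))
e=least_squares(lambda p:P(p[0],.0325,p[1],d)-q,[60,.078],x_scale=[10,.01]);print(e.x)
E
```

```text
[ 0.09027688 -0.98576644  0.36599614] [-0.3  0.1  0.5  0.2  0.1 -0.5 -0.3  0.1  0.2  0.2]
cap [62.28646375  0.07933356] [-1.7012948  0.0447371]
net [64.19782921  0.07556335] [-2.15340885 -1.97029665]
base [61.52888234  0.08191716] [-1.59805779  1.28726116]
[316.37142857 176.88571429] 35
[63.77404416  0.06935896]
```

The picture shows the lever near the third long mark, and the tray closed with its knob under the head. The mark fit gives about 62°, so I'll regrip and trim it back about 2°.

```bash
python3 -m creep '[[[0,0,0],[40,0,0],70],[[0,0,0],[40,0,0],70],[[0,0,0],[40,0,0],70],[[0,0,0],[40,1,2],70],[[0,0,0],[40,1,0],70]]'|grep -E 'pos|contact|gap'
python3 -m creep '[[[0,0,0],[4,0.6,0.5],70],[[0,0,0],[0,0,0],70]]'|grep -E 'pos|contact|gap'
python3 lev.py|tail -2
```

```text
position: [0.6041, 0.0102, 0.3458]
contact_force: [-0.5, -0.0, 0.8]
finger_gap: 0.0701
position: [0.607, 0.0105, 0.3436]
contact_force: [-0.7, 0.4, 0.8]
finger_gap: 0.0701
turn [-0.001 -0.005 -0.002]
[0.60696781 0.01052242 0.34363283]
```

```bash
python3 -m creep '[[[0,0,0],[16,-1,-20],70],[[0,0,0],[20,-1.2,-25],60],[[0,0,0],[20,-1.2,-25],60],[[0,0,0],[13,-0.7,-17],60],[[0,0,0],[6,-0.4,-7.5],60]]'|grep -E 'pos|contact|gap'
python3 -m creep '[[[0,0,0],[0,0,0],50],[[0,0,0],[0,0,0],50]]'|grep -E 'pos|contact|gap'
```

```text
position: [0.6786, 0.0055, 0.2487]
contact_force: [-1.3, -0.8, -0.6]
finger_gap: 0.0598
position: [0.6795, 0.0053, 0.253]
contact_force: [0.2, -0.1, 0.4]
finger_gap: 0.0514
```

```bash
python3 -m creep '[[[0,0,0],[1,0.6,-2],30],[[0,0,0],[0,0,0],20],[[0,0,0],[0,0,0],10],[[0,0,0],[0,0,0],10],[[0,0,0],[0,0,0],10]]'|grep -E 'pos|contact|gap'
python3 -m creep '[[[0,0,0],[0,0,0],10],[[0,0,0],[0,0,0],10],[[0,0,0],[0,0,0],10]]'|grep -E 'pos|contact|gap|grip'
```

```text
position: [0.6812, 0.0053, 0.2517]
contact_force: [-0.1, -2.8, 1.2]
finger_gap: 0.0204
position: [0.6814, 0.0051, 0.2517]
contact_force: [-2.6, -1.0, 4.5]
finger_gap: 0.0177
grip_force: 30.0
```

Gripped. I'll shift +0.8 mm to y ≈ 0.006, release, retreat and check.

```bash
python3 -m creep '[[[0,0,0],[0,0.8,0],10],[[0,0,0],[0,0,0],10],[[0,0,0],[0,0,0],25],[[0,0,0],[0,0,0],40],[[0,0,0],[0,0,0],60]]'|grep -E 'pos|contact|gap'
python3 -m creep '[[[0,0,0],[0,0,0],70],[[0,0,0],[0,0,0],70],[[0,0,0],[-12,0.5,14],70],[[0,0,0],[-24,1,29],70],[[0,0,0],[-24,1,29],70]]'|grep -E 'pos|contact|gap'
python3 -m creep '[[[0,0,0],[-24,1,29],70],[[0,0,0],[-40,0,0],70],[[0,0,0],[-40,0,0],70],[[0,0,0],[-40,0,0],70],[[0,0,0],[-40,0,0],70]]'|grep -E 'pos|contact|gap'
python3 -m creep '[[[0,0,0],[-30,0,0],70],[[0,0,0],[0,0,0],70],[[0,0,0],[0,0,0],70]]'|grep -E 'pos|contact|gap'
python3 - <<'E'
from h import *
a=cam('scene','s8.png');b=cam('top','t8.png')
for n in('top','scene'): print([(np.round(m['point'],1).tolist(),round(m['score'],2)) for m in r.tip_of('vent_grip',n)])
print([(np.round(m['point'],1).tolist(),round(m['score'],2)) for m in r.tip_of('tray_knob','top')])
img=b['img'].astype(int); m=(img[...,2]>110)&(img[...,1]<60)&(img[...,0]<60); m[:140]=0;m[250:]=0;m[:,:265]=0;m[:,365:]=0
v,u=np.nonzero(m);print(u.mean(),v.mean(),len(u))
s=cv2.resize(a['img'][150:330,240:420],None,fx=2.2,fy=2.2,interpolation=3);t=cv2.resize(b['img'][145:245,265:365],None,fx=4,fy=4,interpolation=3)[:396]
cv2.imwrite('pics/vent2.png',np.hstack([s,t]))
E
```

```text
position: [0.68, 0.007, 0.2488]
contact_force: [-0.4, 0.6, -0.0]
finger_gap: 0.0343
position: [0.6193, 0.0093, 0.3202]
contact_force: [0.6, -0.6, 0.5]
finger_gap: 0.0672
position: [0.435, 0.0107, 0.3508]
contact_force: [-0.2, -0.8, 0.8]
finger_gap: 0.07
position: [0.4064, 0.0097, 0.3529]
contact_force: [0.8, 0.0, -0.5]
finger_gap: 0.0703
[([313.8, 175.7], 0.74)]
[([358.2, 195.7], 0.77)]
[([325.3, 213.3], 0.36)]
315.1666666666667 176.52777777777777 36
```

View pics/vent2.png

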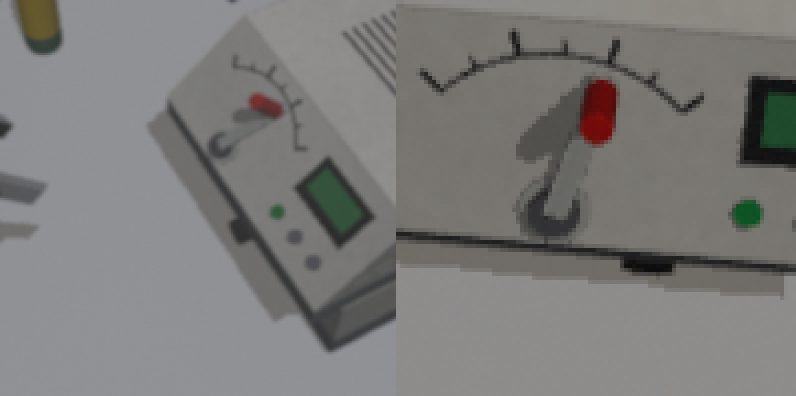

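The lever now sits at the third long mark (about 60°), the tray is closed, and the robot is clear of everything.

```bash
python3 -c "
from rig import r
print(r.get_state()['time_s']); print(r.hand_in())"
```

```text
28.1833
the job is handed in; nothing more can be done
None
```

The job is handed in at 28 s: the tin was set down upright in the tray, the tray was pushed home against its stop, and the vent lever was set to about 60° by the camera; the tins can't be seen with the tray shut, so I couldn't check them after the push.

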